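# Nudge the covered dish into its stage recess and swing the hold-down arm over it

## Robot

A 6-joint arm with a two-finger parallel gripper is mounted at the origin on a cart in front of the work surface, level with it; the furniture and walls round the work are solid. World frame = base frame: x ahead of the robot, y to its left, z up, the work surface at z = 0. Lengths are in m, angles in degrees, forces in N, time in s.
With the tool pointing down it reaches from about 0.3 to 0.75 m from the base axis. Payload 8.5 kg.
Tool frame: the origin (TCP) lies on the centre line of the jaws, within the pads' length; the fingertips stand 25 mm ahead of it and the grasp point (between the pads) lies 6 mm ahead of it; z points along the fingers, y is the line along which they close (so a half turn about z gives the same grasp; the last joint's range is limited). The gripper opens to 85 mm and grips with 20 to 120 N. Pads are 22 mm wide; open, the fingers measure 114 mm over their backs; the gripper's body (76 mm by 85 mm) begins 54 mm behind the grasp point. The pads swing forward as they close: fully open they stand 13 mm farther back than shut.
Start: joints at [-82.981, 21.807, 74.336, -0, 83.858, -12.336], TCP at [0.182, -0.519, 0.256] pointing down, gripper open.
Joint ranges: [-178.18, 178.18], [-50.72, 133.34], [12.68, 142.11], [-81.47, 261.47], [9.98, 163.14], [-165.26, 165.26]. Speed limits (degrees/s): [136.94, 136.94, 180, 180, 180, 180].

## Interface

Orientations are given as a 3x3 rotation matrix whose columns are the frame's x, y, z axes.
In Python, from rig import telemetry, optics, env gives the robot as it stands.
- The arm moves only by the tool send_rows, never from a script. Its argument "deltas" is a list that holds one entry, the list of rows, each a list of 7 numbers: the shift along the tool's x, y, z in m, then the turn, a rotation vector about the tool's x, y, z in rad, then the opening, from -1 (shut) to 1 (fully open), so that 0 is half open. In form: [[[x, y, z, ax, ay, az, grip], ...]]. A call has 1 to 12 rows; each row shifts and turns the commanded pose from where the row before left it, along the tool's axes as they then stand; what a row does not reach is not made up. A row lasts 1/8 s, in which the tool goes at most 62.5 mm and 10.7 degrees, less where a joint would pass 70% of its speed; a pose out of reach is approached as far as the arm can. A call is refused whole if a number of a shift passes 0.0625 or a number of a turn 0.188, either way. A call with a gripper value outside its range is refused whole. The fingers move at their own pace and stop on an object; "squeeze" is the grip in N (left out, the last holds). Time passes only in rows, so rows that do not move let the fingers close. It gives the time, the measured TCP pose, the force, the opening and the grip force at its end, in the units of the state.
- telemetry.observe(): the state, without advancing time (a new reading comes with each control period).
- optics.get_image(name): name is "scene" or "top" or "wrist"; returns a dict with "image" (480x640x3 uint8, red, green, blue), "range_z" (480x640 float32, m along the optical axis (not along the pixel's ray), 0 where there is no reading), "K" (3x3 intrinsics, pixels), "rvec" (rotation vector, rad) and "tvec" (3), from world to camera coordinates, as OpenCV has them; the wrist camera has in their place "hand_eye" (4x4, takes a point from camera to tool coordinates, whose origin is the TCP and whose axes are the flange's). Camera axes: x right, y down, z forward; pixel columns grow to the right and rows downward; lengths in m; the calibration is good to about 2 mm. A picture is of the moment at which its call begins: read the wrist's pose just before it.
- env.close_job(): hands the job in; it is judged then, once.
The state is a dict: "time_s": time; "q": joint angles; "qvel": joint speeds; "joint_efforts": joint torques, N m; "position": TCP position; "tool_rot": TCP orientation; "ft_force": force on the tool from outside, world axes, zero at the start; "wrist_torque": the same for the moment, N m; "grip_width": finger opening in m; "gripper_force": force on a finger pad.
Only numpy, scipy, OpenCV 4.12 (cv2) and the standard library are available. Lean on these libraries where they do the work, as an engineer would, in place of code of your own. Each camera call takes 0.05 s, during which the arm holds its last target. There are 200 camera calls.

## Task

Mount the covered dish on the dish stage without picking it up: push it with the fingertips across the flat deck until it drops into the round recess and lies flat there, then push the hold-down arm by its knob over the dish, all the way to its stop. Do not lift the dish, and leave everything else where it is.

Things in the scene. Friction and masses are not known exactly. Their poses are not given: they have to be found in the camera images.
- dish_stage: dark metal plate, 16 mm thick, on four short legs fixed to the bench; 210 mm along its x (-105 to 105), 157 mm along its y (-92 to 65); its flat top, the deck, is 50 mm above the bench. Origin at bench height; z up. It holds one round recess at (50, 0) mm and the pivot of the hold-down arm at (50, 50) mm in its frame; the rest of the deck is flat. Its yaw varies between starts
- recess (a point): centre of the floor of the round recess in the deck: 68 mm across, 8 mm deep, upright walls. Axes as dish_stage; the floor is 42 mm above the bench
- petri_dish: clear round covered dish, loose; it looks 64 mm wide and 17 mm high but its solid part is a disc 60 mm across and 15 mm high. About 30 g. Origin at the centre of its underside. It starts lying flat on the deck, 80 to 118 mm from the recess centre, at the stage's -x end. It tips into the recess once its centre is within about 15 mm of the recess centre and falls flat when it is within 4 mm; seated, its top stands 7 mm (solid) to 9 mm above the deck
- hold_arm (a joint): angle of the hold-down arm about its upright pivot, rad: at 0 it points along the stage's +x, clear of the recess; it grows as the arm turns clockwise seen from above; at 1.571 it meets its stop, pointing along the stage's -y with its knob over the recess centre. Starts between 0 and 0.35. It turns with light friction (0.03 N m, under 1 N at the knob) and stays where it is left
- pivot (a point): on the arm's pivot axis, at deck height. The pivot post is 18 mm in diameter and with its screw 20 mm high above the deck
- knob (a point): middle of the upright black knob on the arm, 50 mm from the pivot axis: 12 mm in diameter, from 17 to 33 mm above the deck. The arm itself is a bar 12 mm wide that lies 12 to 17 mm above the deck and ends 60 mm from the pivot; a rubber pad below the knob reaches down to 10 mm above the deck
- forceps_a: steel forceps, 13x126x8 mm, lying on the deck along its -y edge; leave alone. Origin at the centre of its underside
- cassette_5: small tissue cassette with a wax block, 28x40x13 mm, on the bench beside the stage's +y side; leave alone. Origin at the centre of its underside
- white_case: flat white slide mailer, 24x66x15 mm, on the bench in front of the water bath; leave alone. Origin at the centre of its underside
- blade_dispenser: slim blade dispenser, 22x90x17 mm, on the bench towards the right front; leave alone. Origin at the centre of its underside
- slide_box_b: hinged slide box, 100x86x36 mm, on the bench at the right front; leave alone. Origin at the centre of its underside

How it is judged:
By the outcome, as a careful person would: the job done as asked, in the order asked, and still so for the second after the job is handed in, with the robot touching nothing.
It also fails if it takes over 51 s, if anything falls off the work surface, if the arm or the gripper's body presses on something with over 40 N, if the wrist force passes 120 N, or if a joint passes its speed limit or range.

## Working session

There is one attempt and no reset: what is moved stays moved. The work goes in short steps, Python scripts to look and compute and a tool call to move; the robot and the scene stay as the last step left them, time stands still between calls to the robot, and variables do not carry over. Pictures are saved under pics/ and viewed, at most 10 in all, crops included, and the job is handed in when it is done.

Besides the shell and the picture viewer there is one more tool, called as name(argument=value, ...), one argument or row to a line, values as JSON. send_rows: Moves the arm, as the interface text tells. Its arguments: {"type":"object","properties":{"deltas":{"type":"array"},"squeeze":{"type":"number"}},"required":["deltas"]}

```bash
mkdir -p pics
cat > h.py <<'E'
import numpy as np, cv2
from rig import telemetry, optics, env
def cam(n):
    s=telemetry.observe(); d=optics.get_image(n)
    if 'rvec' in d:
        R=cv2.Rodrigues(np.array(d['rvec'],float))[0]; t=np.array(d['tvec'],float).ravel()
        Rw=R.T; c=-R.T@t
    else:
        H=np.array(d['hand_eye']); T=np.eye(4); T[:3,:3]=s['tool_rot']; T[:3,3]=s['position']
        M=T@H; Rw=M[:3,:3]; c=M[:3,3]
    return d['image'],d['range_z'],np.array(d['K']),Rw,c
def ray(u,v,z,K,Rw,c):
    r=Rw@np.linalg.inv(K)@np.array([u,v,1.]); return c+r*(z-c[2])/r[2]
def cloud(rz,K,Rw,c):
    v,u=np.mgrid[:480,:640]; p=np.stack([(u-K[0,2])/K[0,0]*rz,(v-K[1,2])/K[1,1]*rz,rz],-1)
    return p@Rw.T+c
def save(n,im): cv2.imwrite('pics/'+n,im[...,::-1])
E
python3 - <<'E'
from h import *
s=telemetry.observe(); print(s['time_s'],s['position'],np.round(s['tool_rot'],3),s['grip_width'])
for n in('top','scene'):
    im,rz,K,Rw,c=cam(n); save(n+'0.png',im); np.savez(n+'0.npz',im=im,rz=rz,K=K,Rw=Rw,c=c); print(n,c)
E
```

```text
0.0 [ 0.18224731 -0.51865684  0.25569298] [[ 0.943  0.331 -0.   ]
 [ 0.331 -0.943  0.001]
 [ 0.    -0.001 -1.   ]] 0.08538298089408596
top [ 0.32077678 -0.08897082  1.4516915 ]
scene [0.07509028 0.74743958 1.04473875]
```

View pics/top0.png

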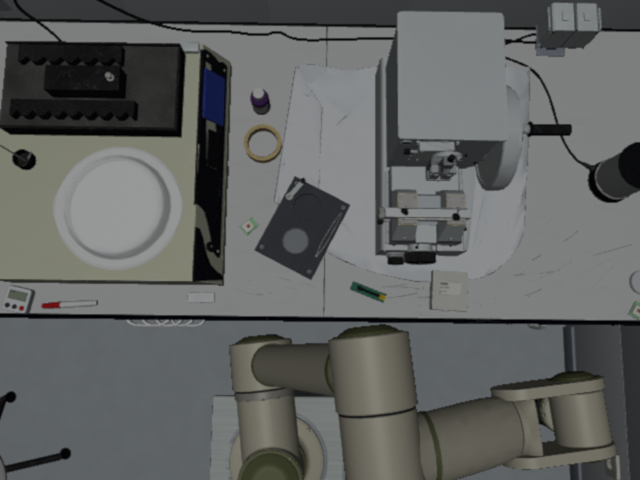

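View pics/scene0.png

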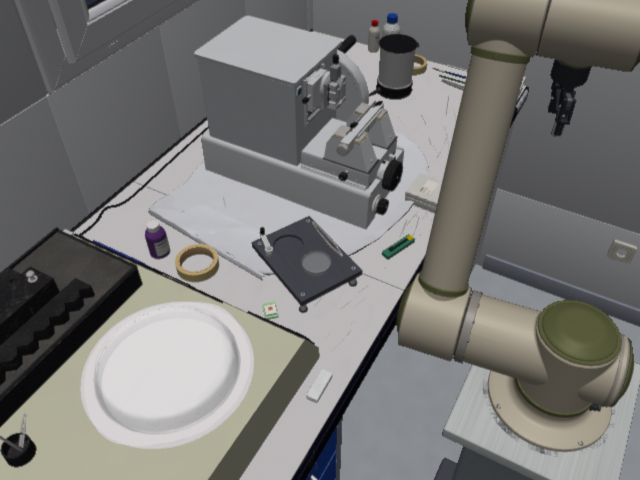

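The top view shows the stage centred near (302,227), with the dish at (295,241), the recess near (313,208) and the arm and pivot near (294,190). I'll enlarge that area and fit the deck.

Run:
```python
from h import *
d=np.load('top0.npz'); im,rz,K,Rw,c=[d[k] for k in('im','rz','K','Rw','c')]
P=cloud(rz,K,Rw,c)
g=im.max(-1); m=((g<105)).astype(np.uint8); m[:, :235]=0; m[:,370:]=0; m[:170]=0; m[290:]=0
# use height
m2=((P[...,2]>.035)&(P[...,2]<.075)).astype(np.uint8); m2[:,:240]=0;m2[:,360:]=0;m2[:170]=0;m2[285:]=0
for k in (m,m2):
    k=cv2.morphologyEx(k,cv2.MORPH_CLOSE,np.ones((9,9))); k=cv2.morphologyEx(k,cv2.MORPH_OPEN,np.ones((5,5)))
    cs=cv2.findContours(k,0,1)[0]; C=max(cs,key=cv2.contourArea)
    q=np.array([ray(u,v,.05,K,Rw,c)[:2] for u,v in C[:,0]],np.float32)
    r=cv2.minAreaRect(q); print(r); print(cv2.boxPoints(r).round(4).tolist())
sc=im[170:290,240:360]; save('topz.png',cv2.resize(sc,(600,600),interpolation=cv2.INTER_CUBIC))
d=np.load('scene0.npz'); sc=d['im'][205:320,240:375]; save('scz.png',cv2.resize(sc,(700,596),interpolation=cv2.INTER_CUBIC))
```

```text
((0.5607930421829224, -0.05828335881233215), (0.1799718588590622, 0.22777339816093445), 68.32438659667969)
[[0.42170000076293945, -0.0997999981045723], [0.633400022983551, -0.18400000035762787], [0.6998999714851379, -0.016699999570846558], [0.48820000886917114, 0.0674000009894371]]
((0.5634503364562988, -0.05581754446029663), (0.157572403550148, 0.2178066372871399), 63.01669692993164)
[[0.43070000410079956, -0.07660000026226044], [0.6248000264167786, -0.1754000037908554], [0.6962000131607056, -0.03500000014901161], [0.5022000074386597, 0.06379999965429306]]
```

View pics/topz.png

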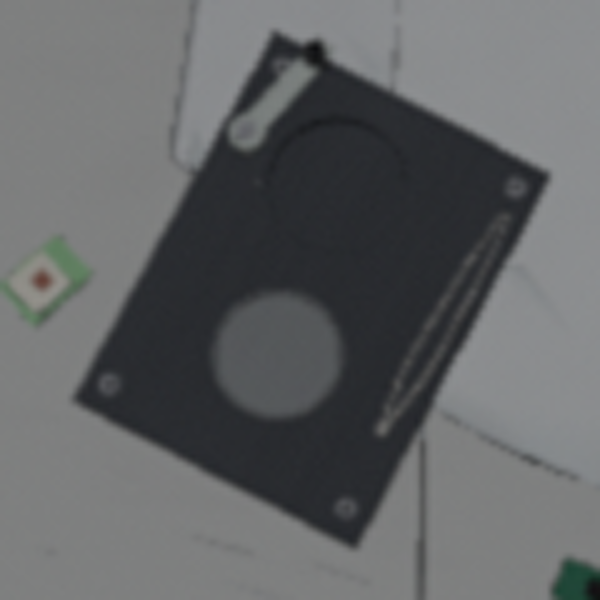

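View pics/scz.png

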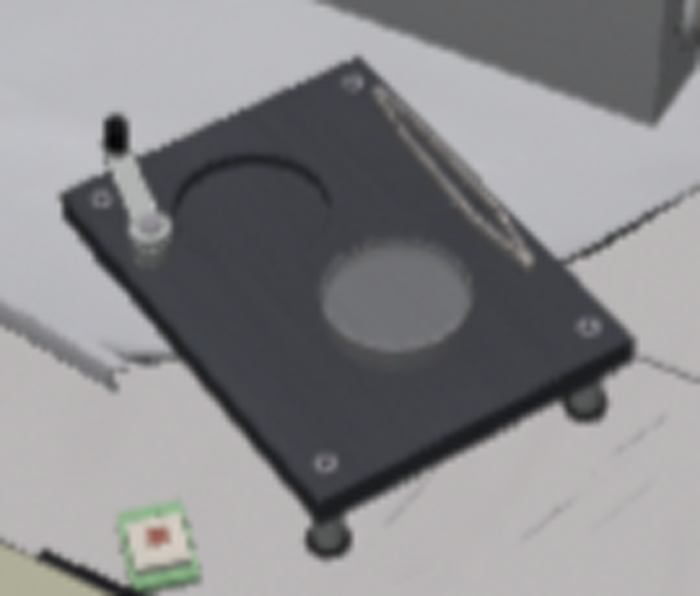

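Enlarged top view: deck corners at zoomed pixels (277,32), (549,177), (356,548) and (74,400), pivot (247,130), knob (313,50), dish (278,355). In the scene view the dish lies flat and the forceps are along the far right edge.

```bash
cat >> h.py <<'E'
def fit(src,dst):
    # rigid 2D
    a=src-src.mean(0); b=dst-dst.mean(0); th=np.arctan2((a[:,0]*b[:,1]-a[:,1]*b[:,0]).sum(),(a*b).sum())
    R=np.array([[np.cos(th),-np.sin(th)],[np.sin(th),np.cos(th)]]); t=dst.mean(0)-R@src.mean(0)
    return R,t,np.degrees(th),np.abs(src@R.T+t-dst).max()
E
python3 - <<'E'
from h import *
d=np.load('top0.npz'); im,rz,K,Rw,c=[d[k] for k in('im','rz','K','Rw','c')]
f=lambda p,z:ray(240+(p[0]+.5)/5-.5,170+(p[1]+.5)/5-.5,z,K,Rw,c)[:2]
W=np.array([f(p,.05) for p in[(277,32),(549,177),(356,548),(74,400)]])
S=np.array([(105,65),(105,-92),(-105,-92),(-105,65)])/1000
R,t,th,e=fit(S,W); print('stage',t,th,e)
rec=R@[.05,0]+t; piv=R@[.05,.05]+t
dish=f((278,355),.067); k=f((313,50),.083)
print('rec',rec,f((338,188),.05),'piv',piv,f((247,130),.07),'dish',dish,'knob',k)
print('dish stage',R.T@(dish-t),'knob stage',R.T@(k-t)); kk=R.T@(k-t)-[.05,.05]; print(np.degrees(np.arctan2(-kk[1],kk[0])),np.hypot(*kk))
v=rec-dish; print('push',np.hypot(*v),np.degrees(np.arctan2(v[1],v[0])))
E
```

```text
stage [ 0.56610999 -0.04286962] -27.151767785418752 0.0024627332699734272
rec [ 0.61060003 -0.06568708] [ 0.60988694 -0.06570778] piv [ 0.63341748 -0.02119703] [ 0.63409277 -0.02112537] dish [ 0.52349703 -0.03811097] knob [ 0.67137978 -0.05310425]
dish stage [-0.04008865 -0.01521213] knob stage [0.09833971 0.03893299]
12.89519870053376 0.04959038323847858
push 0.09136396457438284 -17.567367288776104
```

send_rows(
  deltas=[
    [[0.0364,-0.0311,0.005,0,0,0,0],[0.0364,-0.0311,0.005,0,0,0,0],[0.0364,-0.0311,0.005,0,0,0,0],[0.0364,-0.0311,0.005,0,0,0,0],[0.0364,-0.0311,0.005,0,0,0,0],[0.0364,-0.0311,0.005,0,0,0,0],[0.0364,-0.0311,0.005,0,0,0,0],[0.0364,-0.0311,0.005,0,0,0,0],[0.0364,-0.0311,0.005,0,0,0,0],[0.0364,-0.0311,0.005,0,0,0,0],[0.0364,-0.0311,0.005,0,0,0,0],[0.0364,-0.0311,0.005,0,0,0,0]],
  ],
)

```text
time_s: 1.6
position: [0.4712, -0.0205, 0.196]
tool_rot: [[0.943, 0.331, -0.0], [0.331, -0.943, 0.0], [-0.0, -0.0, -1.0]]
ft_force: [1.0, -0.5, -0.1]
grip_width: 0.0426
gripper_force: 0.0
```

send_rows(
  deltas=[
    [[0,0,0,0,0,0.161,0],[0,0,0,0,0,0.161,0],[0,0,0,0,0,0.161,0],[0,0,0,0,0,0.161,0],[0,0,0,0,0,0,0],[0,0,0,0,0,0,0]],
  ],
)

```text
time_s: 2.35
position: [0.4706, -0.022, 0.1962]
tool_rot: [[0.954, -0.299, -0.0], [-0.299, -0.954, 0.0], [-0.0, -0.0, -1.0]]
ft_force: [0.8, -0.1, 0.4]
grip_width: 0.0429
gripper_force: 0.0
```

Run:
```python
from h import *
s=telemetry.observe(); print(s['time_s'],s['position'],np.round(s['tool_rot'],3),s['grip_width'],s['ft_force'])
im,rz,K,Rw,c=cam('wrist'); save('w1.png',im); np.savez('w1.npz',im=im,rz=rz,K=K,Rw=Rw,c=c); print(c)
```

```text
2.35 [ 0.4706428  -0.02201453  0.19623651] [[ 0.954 -0.299 -0.   ]
 [-0.299 -0.954  0.   ]
 [-0.    -0.    -1.   ]] 0.042880543481435156 [ 0.76189972 -0.14839242  0.4204452 ]
[ 0.53361726 -0.04147272  0.31432208]
```

View pics/w1.png

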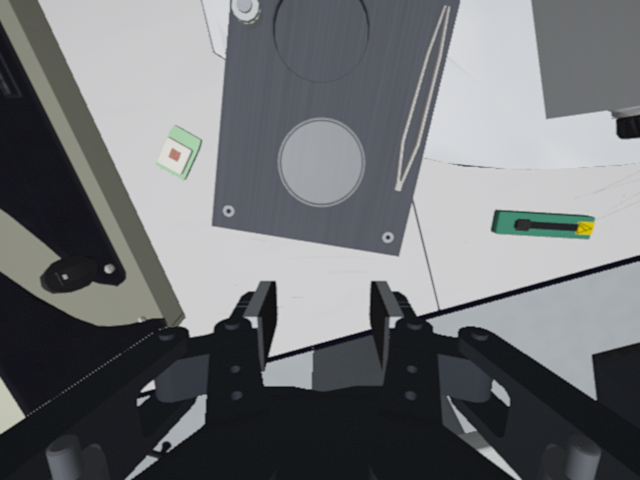

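Wrist view: dish centre at (321,162), recess (321,35), pivot (245,8), and fingertips at (265,285) and (380,285). The dish and recess line up with the tool axis.

Run:
```python
from h import *
d=np.load('w1.npz'); im,rz,K,Rw,c=[d[k] for k in('im','rz','K','Rw','c')]
T=np.array([[.954,-.299],[-.299,-.954]]); p=np.array([.4706,-.0220])
for n,u,v,z in[('dish',321,162,.067),('rec',321.5,35,.05),('piv',245,8,.07),('c1',212,226,.05),('c2',398,256,.05)]:
    w=ray(u,v,z,K,Rw,c)[:2]; print(n,w,'tool',T.T@(w-p))
# tip height from depth
P=cloud(rz,K,Rw,c); print('deck z',np.median(P[90:110,300:340,2]),'depth dish',P[162,321,2]); sel=P[280:295,255:275]; print(sel[::4,::4,2]); print(P[280:295,372:392][::4,::4,2])
```

```text
dish [ 0.52623668 -0.03745395] tool [ 0.05769812 -0.00189229]
rec [ 0.60907401 -0.06387523] tool [ 0.1446249  -0.00145476]
piv [ 0.63275458 -0.01994448] tool [ 0.15408087 -0.05044518]
c1 [0.50384957 0.06321529] tool [ 0.00624072 -0.09123701]
c2 [ 0.43327019 -0.07563321] tool [-0.01957631  0.0623277 ]
deck z 0.05054357436049026 depth dish 0.06575755619760906
[[ 0.00104151  0.00090673  0.00027063  0.00142984  0.00084839]
 [ 0.00199138  0.18124254  0.18148891  0.18215887  0.18226619]
 [-0.00102649  0.18617912  0.18681329  0.18665912  0.18827056]
 [ 0.18958543  0.1907892   0.19052427  0.19051452  0.18585725]]
[[-8.29608629e-04 -3.68862871e-05  3.23789273e-04  1.73850421e-05
   1.09618762e-03]
 [ 1.80760456e-01  1.81951203e-01  1.81912030e-01  1.82250226e-01
  -3.21785644e-04]
 [ 1.81039129e-01  1.86055637e-01  1.85396802e-01  1.86238007e-01
   1.85943256e-01]
 [ 1.81917674e-01  1.90622860e-01  1.89820493e-01  1.91304663e-01
   1.91408161e-01]]
```

send_rows(
  deltas=[
    [[0,-0.0015,0.04,0,0,0,0],[0,0,0.04,0,0,0,0],[0,0,0.036,0,0,0,0],[0,0,0.003,0,0,0,0],[0,0,0,0,0,0,0],[0,0,0,0,0,0,0]],
  ],
)

```text
time_s: 3.15
position: [0.4718, -0.0208, 0.0786]
tool_rot: [[0.954, -0.301, 0.003], [-0.301, -0.954, -0.001], [0.003, -0.0, -1.0]]
ft_force: [-0.7, -0.1, 0.1]
grip_width: 0.0427
gripper_force: 0.0
```

send_rows(
  deltas=[
    [[0,0,0.002,0,0,0,0],[0,0,0,0,0,0,0]],
  ],
)

```text
time_s: 3.4
position: [0.4712, -0.0206, 0.0756]
tool_rot: [[0.954, -0.301, 0.001], [-0.301, -0.954, -0.0], [0.001, -0.0, -1.0]]
ft_force: [0.5, -0.2, 0.3]
grip_width: 0.0427
gripper_force: 0.0
```

send_rows(
  deltas=[
    [[0,0,0.002,0,0,0,0],[0,0,0,0,0,0,0]],
  ],
)

```text
time_s: 3.65
position: [0.4711, -0.0206, 0.0732]
tool_rot: [[0.953, -0.301, -0.0], [-0.301, -0.953, 0.0], [-0.0, -0.0, -1.0]]
ft_force: [-0.2, -0.2, 0.2]
grip_width: 0.0425
gripper_force: 0.0
```

send_rows(
  deltas=[
    [[0,0,0.0015,0,0,0,0],[0,0,0,0,0,0,0],[0,0,0,0,0,0,0]],
  ],
)

```text
time_s: 4.03
position: [0.4712, -0.0206, 0.0731]
tool_rot: [[0.954, -0.301, 0.001], [-0.301, -0.954, -0.0], [0.001, 0.0, -1.0]]
ft_force: [-6.5, 0.5, 17.5]
grip_width: 0.0427
gripper_force: 9.0
```

Run:
```python
from h import *
s=telemetry.observe(); print(s['position'],s['ft_force'])
im,rz,K,Rw,c=cam('wrist'); save('w2.png',im); np.savez('w2.npz',im=im,rz=rz,K=K,Rw=Rw,c=c)
P=cloud(rz,K,Rw,c)
for sl in (np.s_[270:310,255:275],np.s_[270:310,372:392]): print(np.round(P[sl][::3,::5,2]*1000))
```

```text
[ 0.47117275 -0.02058387  0.0730718 ] [-6.46338594  0.49751456 17.47575132]
[[50. 52. 49. 52.]
 [50. 51. 51. 51.]
 [50. 50. 51. 49.]
 [50. 51. 50. 50.]
 [51. 58. 56. 57.]
 [50. 60. 59. 59.]
 [49. 64. 63. 63.]
 [66. 66. 67. 66.]
 [69. 69. 68. 67.]
 [72. 72. 72. 67.]
 [74. 75. 75. 68.]
 [77. 78. 76. 68.]
 [81. 79. 79. 68.]
 [82. 83. 79. 68.]]
[[50. 50. 50. 51.]
 [50. 50. 51. 50.]
 [51. 50. 50. 50.]
 [52. 49. 50. 49.]
 [57. 57. 57. 50.]
 [58. 60. 60. 59.]
 [59. 64. 63. 64.]
 [59. 67. 67. 66.]
 [60. 69. 70. 69.]
 [60. 72. 71. 72.]
 [61. 74. 74. 75.]
 [61. 72. 76. 77.]
 [61. 73. 79. 79.]
 [62. 73. 82. 82.]]
```

View pics/w2.png

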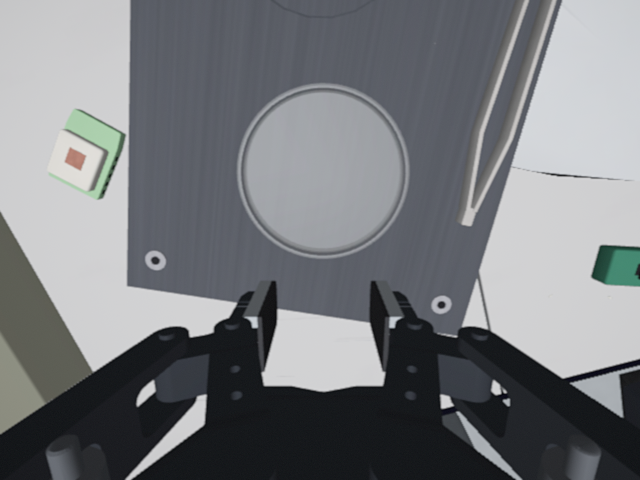

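The dish sits at (323,171), straight ahead between the tips (277/371, 285). The tips touched the deck at TCP z=0.073, so I'll raise about 4 mm and push.

send_rows(
  deltas=[
    [[0,0,-0.004,0,0,0,0],[0.01,0,0,0,0,0,0],[0.008,0,0,0,0,0,0],[0.006,0,0,0,0,0,0],[0.006,0,0,0,0,0,0],[0.006,0,0,0,0,0,0],[0.006,0,0,0,0,0,0],[0.006,0,0,0,0,0,0],[0.006,0,0,0,0,0,0],[0.006,0,0,0,0,0,0],[0,0,0,0,0,0,0]],
  ],
)

```text
time_s: 5.45
position: [0.5288, -0.0388, 0.0758]
tool_rot: [[0.953, -0.302, 0.0], [-0.302, -0.953, -0.0], [0.0, -0.0, -1.0]]
ft_force: [-0.1, 0.8, -0.2]
grip_width: 0.043
gripper_force: 0.0
```

Run:
```python
from h import *
s=telemetry.observe(); print(s['position'],s['ft_force'])
im,rz,K,Rw,c=cam('wrist'); save('w3.png',im); np.savez('w3.npz',im=im,rz=rz,K=K,Rw=Rw,c=c)
```

```text
[ 0.52876296 -0.03884429  0.07580488] [-0.10914055  0.78350186 -0.22527732]
```

View pics/w3.png

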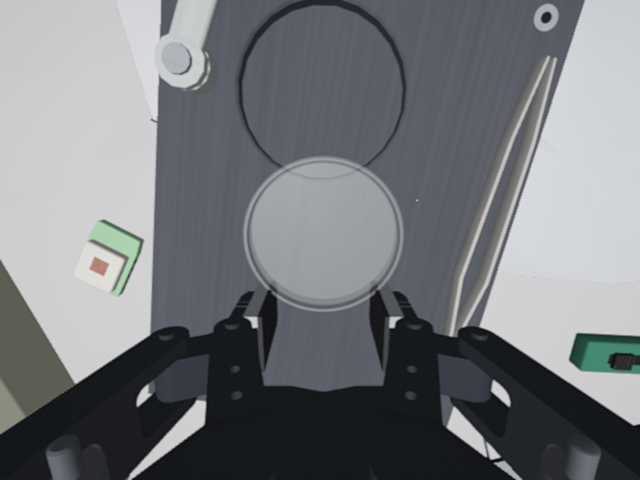

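The dish is at (323,233) in contact with both fingers, and the recess at (322,88) is straight ahead. Working out what remains:

Run:
```python
from h import *
d=np.load('w3.npz'); im,rz,K,Rw,c=[d[k] for k in('im','rz','K','Rw','c')]
T=np.array([[.953,-.302],[-.302,-.953]]); p=np.array([.5288,-.0388])
for n,u,v,z in[('dish',323,233,.067),('rec',322.5,87,.05),('piv',177,60,.07)]:
    w=ray(u,v,z,K,Rw,c)[:2]; print(n,w,'tool',T.T@(w-p))
```

```text
dish [ 0.56166133 -0.04887834] tool [ 0.03436051 -0.00031947]
rec [ 0.61504954 -0.06560992] tool [ 0.09029241 -0.00049751]
piv [ 0.63468155 -0.0203046 ] tool [ 0.0953195  -0.04960235]
```

send_rows(
  deltas=[
    [[0.006,0,0,0,0,0,0],[0.006,0,0,0,0,0,0],[0.006,0,0,0,0,0,0],[0.006,0,0,0,0,0,0],[0.006,0,0,0,0,0,0],[0.006,0,0,0,0,0,0],[0.004,0,0,0,0,0,0],[0.003,0,0,0,0,0,0],[0.003,0,0,0,0,0,0],[0.003,0,0,0,0,0,0],[0,0,0,0,0,0,0]],
  ],
)

```text
time_s: 6.88
position: [0.5753, -0.0535, 0.0758]
tool_rot: [[0.953, -0.301, 0.0], [-0.301, -0.953, -0.0], [0.0, -0.0, -1.0]]
ft_force: [-0.0, -0.4, -0.3]
grip_width: 0.0427
gripper_force: 0.0
```

send_rows(
  deltas=[
    [[0.002,0,0,0,0,0,0],[0.002,0,0,0,0,0,0],[0,0,0,0,0,0,0],[0,0,0,0,0,0,0]],
  ],
)

```text
time_s: 7.38
position: [0.5789, -0.0547, 0.0758]
tool_rot: [[0.953, -0.301, 0.0], [-0.301, -0.953, -0.0], [0.0, -0.0, -1.0]]
ft_force: [0.4, 0.7, -0.7]
grip_width: 0.0425
gripper_force: 0.0
```

Run:
```python
from h import *
s=telemetry.observe(); print(s['position'],s['ft_force'])
im,rz,K,Rw,c=cam('wrist'); save('w4.png',im); np.savez('w4.npz',im=im,rz=rz,K=K,Rw=Rw,c=c)
P=cloud(rz,K,Rw,c); print(np.round(P[140:300:15,260:390:15,2]*1000))
```

```text
[ 0.57890385 -0.05466981  0.07582002] [ 0.36765921  0.73829138 -0.68089399]
[[50. 50. 51. 50. 51. 50. 50. 51. 51.]
 [50. 49. 43. 43. 59. 43. 43. 50. 51.]
 [50. 42. 57. 58. 57. 57. 58. 60. 50.]
 [42. 58. 58. 59. 58. 60. 59. 60. 61.]
 [58. 58. 59. 59. 60. 59. 60. 60. 60.]
 [61. 60. 59. 61. 60. 60. 61. 60. 61.]
 [60. 61. 61. 60. 62. 62. 62. 60. 61.]
 [62. 61. 62. 63. 61. 63. 63. 63. 62.]
 [63. 62. 62. 62. 63. 62. 64. 63. 63.]
 [64. 63. 63. 64. 63. 64. 63. 65. 64.]
 [68. 67. 64. 64. 65. 65. 64. 63. 67.]]
```

View pics/w4.png

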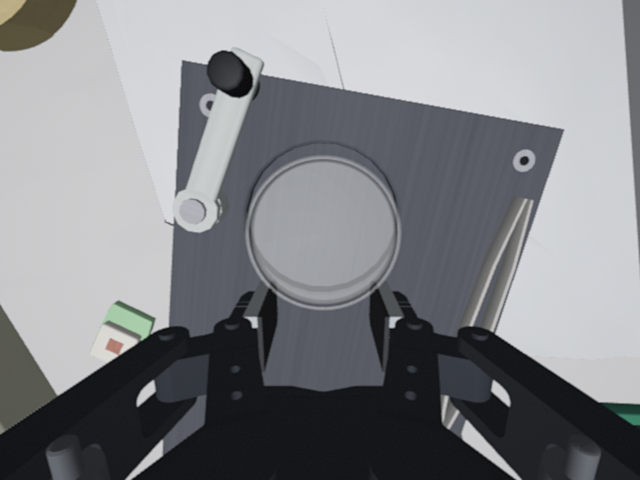

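The dish, centred near (323,230), has tipped in at the front (top heights 57 to 64 mm) and needs a few more millimetres.

send_rows(
  deltas=[
    [[0.002,0,0,0,0,0,0],[0.002,0,0,0,0,0,0],[0.001,0,0,0,0,0,0],[0,0,0,0,0,0,0],[0,0,0,0,0,0,0]],
  ],
)

```text
time_s: 8.05
position: [0.5837, -0.0562, 0.0758]
tool_rot: [[0.953, -0.301, 0.0], [-0.301, -0.953, 0.0], [0.0, -0.0, -1.0]]
ft_force: [-0.0, -0.6, 0.3]
grip_width: 0.0425
gripper_force: 0.0
```

Run:
```python
from h import *
s=telemetry.observe(); print(s['position'],s['ft_force'])
im,rz,K,Rw,c=cam('wrist'); save('w5.png',im); np.savez('w5.npz',im=im,rz=rz,K=K,Rw=Rw,c=c)
P=cloud(rz,K,Rw,c); print(np.round(P[140:310:15,260:390:30,2]*1000))
```

```text
[ 0.58366148 -0.05617533  0.0758457 ] [-0.04983069 -0.59492325  0.3302289 ]
[[50. 51. 51. 51. 52.]
 [50. 51. 42. 51. 51.]
 [51. 57. 57. 58. 51.]
 [50. 58. 58. 57. 58.]
 [58. 57. 58. 56. 57.]
 [58. 58. 58. 57. 56.]
 [56. 57. 58. 58. 58.]
 [57. 57. 56. 57. 58.]
 [56. 57. 58. 57. 57.]
 [51. 57. 58. 57. 60.]
 [68. 57. 57. 56. 67.]
 [82. 51. 51. 51. 82.]]
```

The dish lies flat now (top 57 mm all over). Retreat, rise, shut the gripper and go behind the knob.

send_rows(
  deltas=[
    [[-0.015,0,0,0,0,0,0],[-0.015,0,0,0,0,0,0],[0,0,-0.05,0,0,0,0],[0,0,-0.054,0,0,0,-1],[0,0,0,0,0,-0.168,-1],[0,0,0,0,0,-0.168,-1],[0,0,0,0,0,-0.168,-1],[0,0,0,0,0,-0.168,-1],[0,0,0,0,0,-0.168,-1],[0,0,0,0,0,-0.168,-1],[0,0,0,0,0,-0.168,-1],[0,0,0,0,0,0,-1]],
  ],
)

```text
time_s: 9.6
position: [0.555, -0.0471, 0.1799]
tool_rot: [[0.646, 0.763, 0.0], [0.763, -0.646, 0.0], [0.0, 0.0, -1.0]]
ft_force: [0.4, -0.4, -0.1]
grip_width: -0.0001
gripper_force: 0.0
```

send_rows(
  deltas=[
    [[0.0318,0.0312,0,0,0,0,-1],[0.0318,0.0312,0,0,0,0,-1],[0.0318,0.0312,0,0,0,0,-1],[0,0,0,0,0,0,-1],[0,0,0,0,0,0,-1]],
  ],
)

```text
time_s: 10.22
position: [0.6876, -0.0345, 0.1795]
tool_rot: [[0.647, 0.763, -0.001], [0.763, -0.647, 0.0], [-0.001, -0.001, -1.0]]
ft_force: [-0.3, 0.4, -0.0]
grip_width: 0.0003
gripper_force: 0.0
```

Run:
```python
from h import *
s=telemetry.observe(); print(s['time_s'],s['position'],s['q'])
im,rz,K,Rw,c=cam('wrist'); save('w6.png',im)
d=np.load('w4.npz'); K4,R4,c4,rz4=d['K'],d['Rw'],d['c'],d['rz']
P=cloud(rz4,K4,R4,c4); print('knob w4',ray(229,69,.083,K4,R4,c4),P[69,229],'piv',ray(193,211,.07,K4,R4,c4))
P=cloud(rz,K,Rw,c); Z=P[...,2]; T=np.array(s['tool_rot'])
# lowest finger points
L=(P-np.array(s['position']))@T; m=(np.abs(L[...,0])<.015)&(np.abs(L[...,1])<.03)&(L[...,2]>-.01)&(L[...,2]<.04)
print('tip ahead',np.percentile(L[m][:,2],[90,98,99.5]),'x',np.percentile(L[m][:,0],[1,99]),'y',np.percentile(L[m][:,1],[1,99]))
```

```text
10.225 [ 0.6875998  -0.03453619  0.17950127] [-1.27007979e+01  3.91061537e+01  5.61793019e+01 -3.85972634e-03
  8.47718834e+01  2.75811106e+01]
knob w4 [ 0.673237   -0.05420534  0.083     ] [ 0.67333979 -0.05413962  0.08263747] piv [ 0.63558414 -0.02059178  0.07      ]
tip ahead [0.01530796 0.01928155 0.02038732] x [0.00646885 0.01158273] y [-0.0141798   0.01235426]
```

View pics/w6.png

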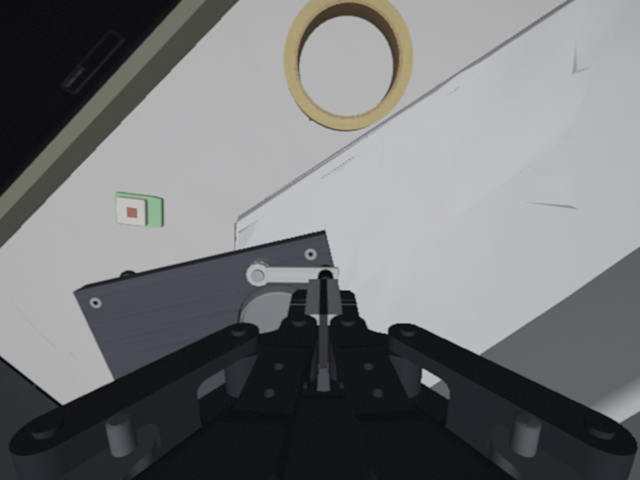

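The knob is at (325,272), just beyond the finger's tip edge at row 280. Checking where that puts it relative to the tool before going down.

Run:
```python
from h import *
s=telemetry.observe(); im,rz,K,Rw,c=cam('wrist'); T=np.array(s['tool_rot']); p=np.array(s['position'])
for n,u,v,z in[('knob near edge top',325,266,.083),('knob edge',325,278,.083),('piv',258,274,.07),('dish',279,330,.058)]:
    w=ray(u,v,z,K,Rw,c); print(n,w.round(4),'tool',((w-p)@T).round(4))
print(im[255:285:2,325].tolist())
```

```text
knob near edge top [ 0.6813 -0.0429  0.083 ] tool [-0.0102  0.0007  0.0969]
knob edge [ 0.6756 -0.0496  0.083 ] tool [-0.019   0.0007  0.0969]
piv [ 0.6369 -0.0194  0.07  ] tool [-0.021  -0.0484  0.1099]
dish [ 0.6117 -0.0675  0.058 ] tool [-0.074  -0.0364  0.1219]
[[73, 77, 83], [72, 75, 82], [73, 76, 82], [71, 74, 81], [66, 69, 76], [36, 37, 37], [122, 127, 128], [71, 74, 74], [6, 5, 8], [7, 8, 10], [24, 22, 26], [49, 49, 54], [23, 24, 26], [19, 19, 20], [16, 18, 18]]
```

Consistent: the visible edge is the knob's base, about 19 mm behind the tool centre. Descend, with 3 mm of extra clearance.

send_rows(
  deltas=[
    [[0.003,0.0015,0.03,0,0,0,-1],[0,0,0.03,0,0,0,-1],[0,0,0.015,0,0,0,-1],[0,0,0.0035,0,0,0,-1],[0,0,0,0,0,0,-1]],
  ],
)

```text
time_s: 10.95
position: [0.6915, -0.0334, 0.1024]
tool_rot: [[0.645, 0.764, 0.002], [0.764, -0.645, -0.0], [0.001, 0.001, -1.0]]
ft_force: [0.1, -0.1, 0.3]
grip_width: 0.0
gripper_force: 0.0
```

send_rows(
  deltas=[
    [[-0.005,0,0,0,0,0,-1],[-0.003,0,0,0,0,0,-1],[-0.002,0,0,0,0,0,-1],[0,0,0,0,0,0,-1]],
  ],
)

```text
time_s: 11.45
position: [0.6847, -0.0411, 0.1016]
tool_rot: [[0.645, 0.764, 0.0], [0.764, -0.645, -0.0], [0.0, 0.0, -1.0]]
ft_force: [0.3, 0.3, 0.2]
grip_width: -0.0001
gripper_force: 0.0
```

send_rows(
  deltas=[
    [[-0.0052,0.0014,0,0,0,0.1,-1],[-0.0052,0.0014,0,0,0,0.1,-1],[-0.0052,0.0014,0,0,0,0.1,-1],[-0.0052,0.0014,0,0,0,0.1,-1],[-0.0052,0.0014,0,0,0,0.1,-1],[-0.0052,0.0014,0,0,0,0.1,-1],[0,0,0,0,0,0,-1]],
  ],
)

```text
time_s: 12.32
position: [0.6645, -0.0656, 0.1014]
tool_rot: [[0.964, 0.267, -0.0], [0.267, -0.964, -0.0], [-0.0, -0.0, -1.0]]
ft_force: [0.1, 0.1, -0.2]
grip_width: -0.0002
gripper_force: 0.0
```

Run:
```python
from h import *
s=telemetry.observe(); print(s['time_s'],s['position'],np.round(s['tool_rot'],3),s['ft_force'])
im,rz,K,Rw,c=cam('wrist'); save('w7.png',im)
```

```text
12.325 [ 0.66445133 -0.06559702  0.10137862] [[ 0.964  0.267 -0.   ]
 [ 0.267 -0.964 -0.   ]
 [-0.    -0.    -1.   ]] [ 0.09167995  0.14501846 -0.15397356]
```

View pics/w7.png

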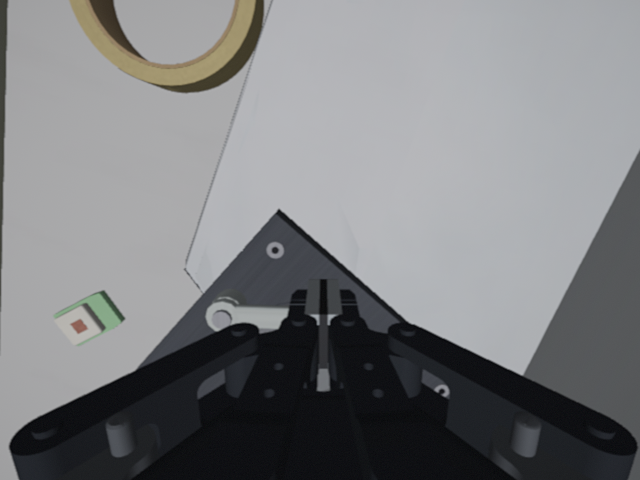

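The arm (pivot at (222,317), bar running right along row 320) has turned with the tool, so the knob is being pushed properly. Continue.

send_rows(
  deltas=[
    [[-0.0052,0.0014,0,0,0,0.1,-1],[-0.0052,0.0014,0,0,0,0.1,-1],[-0.0052,0.0014,0,0,0,0.1,-1],[-0.0052,0.0014,0,0,0,0.1,-1],[-0.0052,0.0014,0,0,0,0.1,-1],[-0.0052,0.0014,0,0,0,0.1,-1],[-0.0026,0.0007,0,0,0,0.05,-1],[0,0,0,0,0,0,-1]],
  ],
)

```text
time_s: 13.38
position: [0.6314, -0.0741, 0.1014]
tool_rot: [[0.929, -0.369, 0.0], [-0.369, -0.929, -0.0], [0.0, 0.0, -1.0]]
ft_force: [-0.0, 0.4, -0.5]
grip_width: 0.0002
gripper_force: 0.0
```

send_rows(
  deltas=[
    [[-0.0026,0.0007,0,0,0,0.05,-1],[-0.001,0,0,0,0,0.02,-1],[0,0,0,0,0,0,-1]],
  ],
)

```text
time_s: 13.75
position: [0.6278, -0.0736, 0.1014]
tool_rot: [[0.901, -0.434, 0.0], [-0.434, -0.901, -0.0], [0.0, 0.0, -1.0]]
ft_force: [0.9, 0.0, -0.1]
grip_width: 0.0002
gripper_force: 0.3
```

send_rows(
  deltas=[
    [[-0.001,0,0,0,0,0.02,-1],[-0.001,0,0,0,0,0,-1],[0,0,0,0,0,0,-1]],
  ],
)

```text
time_s: 14.12
position: [0.6271, -0.0734, 0.1016]
tool_rot: [[0.891, -0.453, 0.004], [-0.453, -0.891, -0.002], [0.004, -0.0, -1.0]]
ft_force: [6.0, -3.8, -2.3]
grip_width: 0.0001
gripper_force: 3.7
```

send_rows(
  deltas=[
    [[-0.001,0,0,0,0,0,-1],[0,0,0,0,0,0,-1],[0,0,0,0,0,0,-1]],
  ],
)

```text
time_s: 14.5
position: [0.6269, -0.0733, 0.1017]
tool_rot: [[0.891, -0.453, 0.005], [-0.453, -0.891, -0.002], [0.006, -0.0, -1.0]]
ft_force: [8.8, -5.1, -3.4]
grip_width: -0.0002
gripper_force: 5.2
```

At the stop (about 10 N, no further motion). Back off, rise and check.

send_rows(
  deltas=[
    [[0.01,0,0,0,0,0,-1],[0.02,0,0,0,0,0,-1],[0.01,0,-0.02,0,0,0,-1],[0,0,-0.06,0,0,0,-1],[-0.06,0,-0.04,0,0,0,-1],[-0.06,0,0,0,0,0,-1],[-0.04,0,0,0,0,0,-1],[0,0,0,0,0,0,-1],[0,0,0,0,0,0,-1]],
  ],
)

```text
time_s: 15.62
position: [0.5258, -0.0217, 0.2162]
tool_rot: [[0.891, -0.453, 0.0], [-0.453, -0.891, -0.0], [0.0, -0.0, -1.0]]
ft_force: [0.3, -0.1, 0.5]
grip_width: -0.0001
gripper_force: 0.0
```

Run:
```python
from h import *
s=telemetry.observe(); print(s['time_s'],s['position'],s['ft_force'])
im,rz,K,Rw,c=cam('wrist'); P=cloud(rz,K,Rw,c)
a=np.radians(-27.15); R=np.array([[np.cos(a),-np.sin(a)],[np.sin(a),np.cos(a)]]); t=np.array([.5661,-.0429])
S=((P[...,:2]-t)@R); z=P[...,2]; ok=(rz>0)&(np.abs(S[...,0])<.105)&(S[...,1]<.065)&(S[...,1]>-.09)
f=lambda m,n:print(n,m.sum(),S[m].mean(0).round(4) if m.any() else '')
k=ok&(z>.075)&(z<.09); f(k,'knob top')
b=ok&(z>.0635)&(z<.072); f(b,'bar+post')
if b.sum()>20:
    q=S[b]; v=cv2.fitLine(q.astype(np.float32),cv2.DIST_HUBER,0,.01,.01).ravel(); print('bar dir deg',np.degrees(np.arctan2(v[1],v[0])))
d=ok&(z>.0545)&(z<.061)&(np.hypot(S[...,0]-.05,S[...,1])<.04); f(d,'dish')
for q in[(.03,0),(.07,0),(.05,-.02),(.035,.015),(.065,.015),(.03,-.01)]:
    m=ok&(np.hypot(S[...,0]-q[0],S[...,1]-q[1])<.004); print(q,m.sum(),np.median(z[m]).round(4))
fm=ok&(z>.054)&(S[...,1]<-.045); f(fm,'forceps')
d0=np.load('w1.npz')
```

```text
15.625 [ 0.52583278 -0.02165522  0.21617622] [ 0.26285681 -0.10324046  0.49665898]
knob top 244 [0.051  0.0023]
bar+post 1400 [0.0509 0.0318]
bar dir deg 88.988754
dish 4632 [0.0539 0.0001]
(0.03, 0) 84 0.0573
(0.07, 0) 93 0.0574
(0.05, -0.02) 90 0.0573
(0.035, 0.015) 84 0.0573
(0.065, 0.015) 92 0.0574
(0.03, -0.01) 81 0.0573
forceps 8386 [-0.0291 -0.0542]
```

```bash
python3 -c "
from rig import env
print(env.close_job())"
```

```text
the job is handed in; nothing more can be done
None
```

The dish lies flat in the recess, the hold-down arm is over it at its stop, and the job was handed in at about 15.6 s; I saw nothing else touched, though I didn't re-measure the other items.

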